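# Slide the full crumb tray home under the toaster

### The job

The toaster's flat crumb tray is out on the worktop and still full of crumbs. Keeping it flat on the worktop (do not lift or tip it), slide it nose first between the mug and the canister and into the bay under the end of the toaster, until it is fully home and both side catches have clicked into its notches. Leave the mug, the canister and the butter dish where they stand.

Things in the scene. Friction and masses are not known exactly. Their poses are not given: they have to be found in the camera images.
- toaster: White long-slot toaster, 340 long x 170 wide x 185 high, fixed. Origin on the worktop at the middle of the mouth of its crumb-tray bay, in the plane of the end face; x points level into the bay, along the toaster's length (the tray travels along +x), y to the left of that, z up. Above the bay, from 27 to 185 mm up, the end face is a wall at x = 0.
- bay_mouth (a point): Middle of the bay's mouth, 11 mm above the worktop, axes as the toaster's. The bay has no floor (the tray slides on the worktop); it is 104 wide, 27 high and 120 deep to a solid stop. Its two side runners, of slippery plastic, flare gently outward over the first 50 mm, to about 134 wide at the mouth.
- tray_home (a point): Where tray_mid lies when the tray is fully home: 35 mm in from the mouth (toaster's x = +35, y = 0), 11 mm above the worktop; axes as the toaster's. Then the tray's nose touches the stop, 120 mm of the tray is inside and its last 50 mm sticks out.
- tray_mid (a point): Centre (half-way up) of the crumb tray: a flat closed steel slab, 170 long x 100 wide x 22 high, about 0.3 kg, with nothing to hold. Four rubber feet, 70 fore and aft and 36 to each side of the centre. x points along it to the nose (corners rounded 10 mm), y to its left; the rear edge is straight. Each side has a notch 22 long, 7 deep, 40 behind the nose. It starts within 45 degrees of the bay's x.
- catch_left (a joint): Sprung upright round catch (12 mm radius) on the bay's left (+y) runner, 80 mm in from the mouth. 0 = fully out, 7 mm into the bay; the passing tray presses it outward by about 5 mm (reads 0.005) and it springs back to near 0 when the tray's notch arrives. Pushing the tray past both catches takes up to about 10 N.
- catch_right (a joint): The same on the right (-y) runner: 0 = fully out, grows as it is pressed outward.
- mug: White mug, 76 in diameter, 90 high, origin at the centre of its underside. It stands about 45 mm before the mouth on one side of the way in, its centre 115 to 135 mm off the bay's centre line; its handle points along the toaster's side.
- canister: Closed aluminium canister, 76 in diameter, 120 high, origin at the centre of its underside. Stands like the mug, on the other side of the way in.
- butter_dish: White covered butter dish, 80 (x) x 150 (y) x 58 high, origin at the centre of its underside; it stands beyond the tray as seen from the robot.
Mind the look-alikes: they are no part of the job. Of the things that look like the part that bears tray_mid, the smallest one is meant.

How it is judged:
By the outcome, as a careful person would: the job done as asked, in the order asked, and still so for the second after the job is handed in, with the robot touching nothing.
It also fails if it takes over 72 s, if anything falls off the work surface, if the arm or the gripper's body presses on something with over 40 N, if the wrist force passes 120 N, or if a joint passes its speed limit or range.

### The arm

A 6-joint arm with a two-finger parallel gripper is mounted at the origin on the work surface. World frame = base frame: x ahead of the robot, y to its left, z up, the work surface at z = 0. Lengths are in m, angles in rad, forces in N, time in s.
With the tool pointing down it reaches from about 0.225 to 0.875 m from the base axis. Payload 3.4 kg.
Tool frame: the origin (TCP) lies between the finger pads; the fingertips stand 19 mm ahead of it and the grasp point (between the pads) is the TCP; z points along the fingers, y is the line along which they close (so a half turn about z gives the same grasp; the last joint's range is limited). The gripper opens to 85 mm and grips with 20 to 120 N. Pads are 22 mm wide; open, the fingers measure 114 mm over their backs; the gripper's body (76 mm by 85 mm) begins 54 mm behind the grasp point. The pads swing forward as they close: fully open they stand 13 mm farther back than shut.
Start: joints at [1.095, 0.276, 1.505, -0, 1.361, -0.121], TCP at [0.2, 0.539, 0.25] pointing down, gripper open.
Joint ranges: [-2.89, 2.89], [-0.75, 2.08], [0.22, 2.7], [-1.18, 4.32], [0.11, 2.71], [-2.7, 2.7]. Speed limits (rad/s): [2.57, 2.57, 3.14, 3.14, 3.14, 3.14].

### API

Orientations are given as a unit quaternion [w, x, y, z].
In Python, from rig import get_state, imaging, ticket gives the robot as it stands. The module is installed in compiled form; this text tells all that it offers.
- The arm moves only by the shell command python3 -m inch 'ROWS' [FORCE]. ROWS is JSON, a list of rows, each an object with "claw": the opening, from -1 (shut) to 1 (fully open); "travel": the shift along the world's x, y, z in units of 200 mm (1.0 is 200 mm), a list of three; "turn": the turn about the world's z in units of 180 degrees (1.0 is 180 degrees). A call has 1 to 5 rows; each row is the pose to reach, as a shift and turn from the pose commanded when the call began, turning the shorter way round; what a row does not reach only later rows make up. A row lasts 1/10 s, in which the tool goes at most 50 mm and 8.59 degrees, less where a joint would pass 70% of its speed; a pose out of reach is approached as far as the arm can. A call with a number of a shift or a turn outside -1 to 1 is refused whole. A call with a gripper value outside its range is refused whole. The fingers move at their own pace and stop on an object; FORCE is the grip in N (left out, the last holds). Time passes only in rows, so rows that repeat a pose let the fingers close. It gives the time, the measured TCP pose, the force, the opening and the grip force at its end, in the units of the state.
- get_state(): the state, without advancing time (a new reading comes with each control period).
- imaging.get_image(name): name is "side" or "top" or "wrist"; returns the picture (480x640x3 uint8, red, green, blue); there is no depth.
- imaging.camera_params(name): a dict with "camera_matrix" (3x3 intrinsics, pixels), "k1" (the pictures are not rectified: a ray, as slopes to the right and down, at radius r is drawn at 1 + k1 r^2 times it, then the intrinsics apply), "cam_to_world" (4x4, takes a point from camera to world coordinates); the wrist camera has in their place "T_tool_cam" (4x4, takes a point from camera to tool coordinates, whose origin is the TCP and whose axes are the flange's). Camera axes: x right, y down, z forward; pixel columns grow to the right and rows downward; lengths in m; the calibration is good to about 2 mm. A picture is of the moment at which its call begins: read the wrist's pose just before it. camera_params takes no time and is no camera call.
- ticket.sign_off(): hands the job in; it is judged then, once.
The state is a dict: "clock": time; "qpos": joint angles; "qd": joint speeds; "effort": joint torques, N m; "position": TCP position; "ee_rot": TCP orientation; "contact_force": force on the tool from outside, world axes, zero at the start; "moment": the same for the moment, N m; "width": finger opening in m; "gripper_force": force on a finger pad.
Only numpy, scipy, OpenCV 4.12 (cv2) and the standard library are available. Lean on these libraries where they do the work, as an engineer would, in place of code of your own. Each camera call takes 0.05 s, during which the arm holds its last target. There are 200 camera calls.

## Working session

There is one attempt and no reset: what is moved stays moved. The work goes in short steps, Python scripts to look and compute and a shell command to move; the robot and the scene stay as the last step left them, time stands still between calls to the robot, and variables do not carry over. Pictures are saved under pics/ and viewed, at most 10 in all, crops included, and the job is handed in when it is done.

```bash
mkdir -p pics
python3 - <<'E'
from rig import get_state, imaging
import cv2
for n in ("top","side"):
    im=imaging.get_image(n); cv2.imwrite(f"pics/{n}0.png",im[:,:,::-1])
    p=imaging.camera_params(n); print(n,p)
s=get_state();print(s["clock"],s["position"],s["ee_rot"],s["width"])
E
```

```text
top {'camera_matrix': array([[599.81686368,   0.        , 312.80673724],
       [  0.        , 599.81686368, 239.65695745],
       [  0.        ,   0.        ,   1.        ]]), 'k1': -0.1373509288193064, 'cam_to_world': array([[ 0.01276328, -0.98180896,  0.18944197,  0.2856231 ],
       [-0.99987493, -0.01430115, -0.00675305, -0.12091336],
       [ 0.00933944, -0.18933208, -0.9818687 ,  1.20544757],
       [ 0.        ,  0.        ,  0.        ,  1.        ]])}
side {'camera_matrix': array([[506.96942192,   0.        , 316.73431106],
       [  0.        , 506.96942192, 240.05102601],
       [  0.        ,   0.        ,   1.        ]]), 'k1': -0.007522386242573889, 'cam_to_world': array([[ 0.84980648, -0.32331813,  0.41628636,  0.08583554],
       [-0.52668922, -0.48989039,  0.6946984 , -0.82570402],
       [-0.0206739 , -0.80961274, -0.5866002 ,  0.65324264],
       [ 0.        ,  0.        ,  0.        ,  1.        ]])}
0.1 [0.19956548 0.53878052 0.24949257] [-2.51381693e-04  1.76470016e-01  9.84305645e-01 -8.17492773e-04] 0.08544617133200527
```

View pics/top0.png

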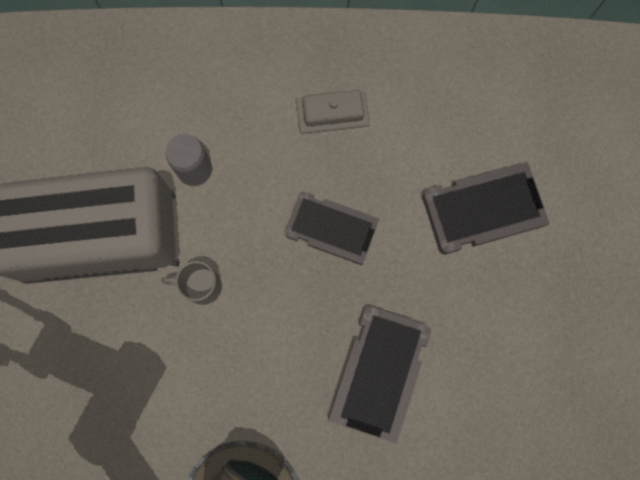

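View pics/side0.png

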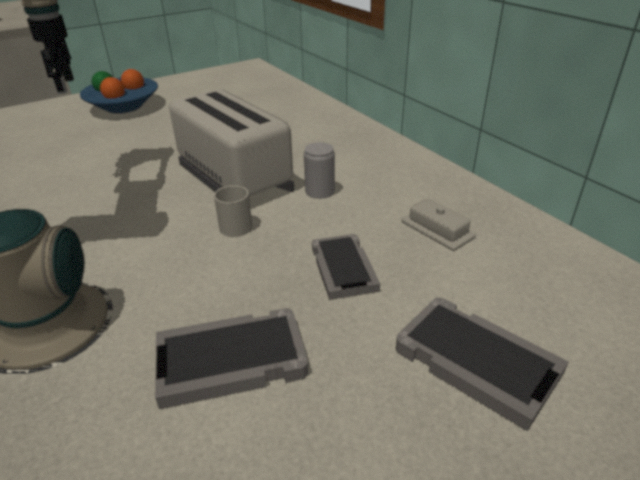

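The pictures show three tray-like parts. In the top view they are A at (333,228), about 85 px long, B at (485,207), about 120 px, and C at (380,373), about 125 px. A is the smallest, so it's the tray that is meant. Its notched nose faces left towards the toaster, whose end face is at about (175,220). The mug is at (197,281), the canister at (186,155) and the butter dish at (333,110). I'll confirm A in an enlarged crop.

```bash
cat > h.py <<'E'
import numpy as np, cv2
from rig import imaging, get_state
def ray(n,uv):
    p=imaging.camera_params(n); d=cv2.undistortPoints(np.float64(uv).reshape(-1,1,2),p["camera_matrix"],np.array([p["k1"],0,0,0.])).reshape(-1,2)
    T=p["cam_to_world"]; return T[:3,3],np.c_[d,np.ones(len(d))]@T[:3,:3].T
def onz(n,uv,z):
    o,d=ray(n,uv); return (o+d*((z-o[2])/d[:,2:]))[:,:2]
def grab(n,f=None):
    im=imaging.get_image(n)[:,:,::-1].copy()
    if f: cv2.imwrite(f,im)
    return im
E
python3 - <<'E'
import cv2,numpy as np
im=cv2.imread("pics/top0.png")
c=im[130:300,130:390]; c=cv2.resize(c,None,fx=3,fy=3,interpolation=cv2.INTER_CUBIC); c=cv2.convertScaleAbs(c,alpha=1.6)
cv2.imwrite("pics/crop1.png",c)
for p in [(333,215),(300,225),(345,205),(260,240),(400,260),(170,200),(187,155),(110,180)]: print(p,im[p[1],p[0]],cv2.cvtColor(im[p[1]:p[1]+1,p[0]:p[0]+1],cv2.COLOR_BGR2LAB)[0,0])
E
```

```text
(333, 215) [50 51 52] [ 54 128 129]
(300, 225) [52 53 56] [ 57 129 129]
(345, 205) [ 98 107 116] [117 130 134]
(260, 240) [100 112 120] [122 129 136]
(400, 260) [104 114 121] [124 129 135]
(170, 200) [54 57 62] [ 62 129 131]
(187, 155) [ 98  99 105] [109 130 130]
(110, 180) [104 112 118] [121 129 133]
```

View pics/crop1.png

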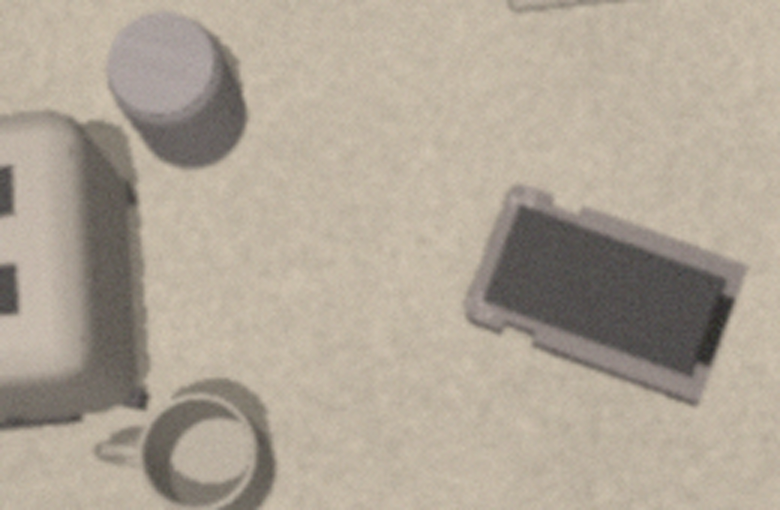

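The crop confirms A: notches beside its rounded nose at about (515,185) and (468,318), straight rear edge from (747,266) to (697,404). The dark stubs at the bay mouth are at about (133,193) and (143,400).

Run:
```python
from h import *
im=cv2.imread("pics/top0.png"); lab=cv2.cvtColor(cv2.GaussianBlur(im,(3,3),0),cv2.COLOR_BGR2LAB)
F=lambda q:np.array(q)/3+130
# slots
m=((lab[...,0]<75)).astype(np.uint8); m[:, 145:]=0; m[:180]=0;m[246:]=0
cs=[c for c in cv2.findContours(m,0,2)[0] if cv2.contourArea(c)>300]
for c in cs:
    w=onz("top",c.reshape(-1,2),.185); r=cv2.minAreaRect(np.float32(w)*1000); print("slot",np.round(cv2.boxPoints(r)).tolist())
r=onz("top",F([(133,193),(143,400)]),.005); print("mouth",r, r.mean(0))
t=onz("top",F([(747,266),(697,404),(515,185),(468,318)]),.022); print("tray corners",t,"mid",t.mean(0))
m=((lab[...,2]<133.5)).astype(np.uint8)*255; m=cv2.morphologyEx(m,cv2.MORPH_CLOSE,np.ones((3,3)))
for c in cv2.findContours(m[:, :],0,2)[0]:
    if cv2.pointPolygonTest(c,(333,228),False)>0:
        w=np.float32(onz("top",c.reshape(-1,2),.022)*1000); r=cv2.minAreaRect(w); print("tray rect",r,cv2.boxPoints(r).tolist())
# canister top z=.12 ; mug rim z=.09
print("can",onz("top",F([(160,65)]),.12),"mug",onz("top",F([(200,452)]),.09))
```

```text
slot [[459.0, 432.0], [489.0, 183.0], [517.0, 187.0], [487.0, 436.0]]
slot [[519.0, 440.0], [548.0, 191.0], [577.0, 194.0], [547.0, 443.0]]
mouth [[0.60909829 0.16023212]
 [0.46421127 0.14496903]] [0.53665478 0.15260057]
tray corners [[ 0.55928471 -0.26279844]
 [ 0.46453029 -0.22861618]
 [ 0.61344384 -0.1050265 ]
 [ 0.52066329 -0.07503817]] mid [ 0.53948053 -0.16786982]
tray rect ((540.3565673828125, -165.26995849609375), (173.0274658203125, 106.3029556274414), 70.53619384765625) [[461.41522216796875, -229.12893676757812], [561.6432495117188, -264.55029296875], [619.2979125976562, -101.41098022460938], [519.0698852539062, -65.9896240234375]]
can [[0.66271578 0.1212705 ]] mug [[0.41928512 0.08837113]]
```

Bay axis is at about 96.6° in the world, with the mouth at (0.537, 0.153). The tray's middle is at (0.540, -0.167), heading 70.5°. I'll push on the rear edge with two spread fingers: straight at first, then an arc of about 240 mm radius, then straight in. First I go high to a point behind the tray.

```bash
python3 -m inch '[{"claw":0.3,"travel":[0.075,-0.2,0],"turn":-0.025},{"claw":0.3,"travel":[0.15,-0.4,0],"turn":-0.05},{"claw":0.3,"travel":[0.225,-0.6,0],"turn":-0.075},{"claw":0.3,"travel":[0.3,-0.8,0],"turn":-0.1},{"claw":0.3,"travel":[0.375,-1,0],"turn":-0.124}]'
python3 -m inch '[{"claw":0.3,"travel":[0.075,-0.2,0],"turn":-0.025},{"claw":0.3,"travel":[0.15,-0.4,0],"turn":-0.05},{"claw":0.3,"travel":[0.225,-0.6,0],"turn":-0.075},{"claw":0.3,"travel":[0.3,-0.8,0],"turn":-0.1},{"claw":0.3,"travel":[0.375,-1,0],"turn":-0.124}]'
python3 -m inch '[{"claw":0.3,"travel":[0.075,-0.2,0],"turn":-0.025},{"claw":0.3,"travel":[0.15,-0.4,0],"turn":-0.05},{"claw":0.3,"travel":[0.225,-0.6,0],"turn":-0.075},{"claw":0.3,"travel":[0.3,-0.8,0],"turn":-0.1},{"claw":0.3,"travel":[0.375,-1,0],"turn":-0.124}]'
python3 -m inch '[{"claw":0.3,"travel":[0.075,-0.2,0],"turn":-0.025},{"claw":0.3,"travel":[0.15,-0.4,0],"turn":-0.05},{"claw":0.3,"travel":[0.225,-0.6,0],"turn":-0.075},{"claw":0.3,"travel":[0.3,-0.8,0],"turn":-0.1},{"claw":0.3,"travel":[0.375,-1,0],"turn":-0.124}]'
python3 - <<'E'
from h import *
from scipy.spatial.transform import Rotation as R
s=get_state(); r=R.from_quat(np.roll(s["ee_rot"],-1)).as_matrix()
print(s["position"],"y-axis deg",np.degrees(np.arctan2(r[1,1],r[0,1])),s["width"],s["contact_force"],s["qpos"])
print(imaging.camera_params("wrist")["T_tool_cam"].round(3))
E
```

```text
clock: 0.6
position: [0.2748, 0.3375, 0.25]
ee_rot: [0.0, 0.365, 0.931, -0.0]
contact_force: [1.6, -0.1, 0.1]
width: 0.0556
gripper_force: 0.0
clock: 1.1
position: [0.3497, 0.1376, 0.2502]
ee_rot: [0.0, 0.538, 0.843, 0.0]
contact_force: [0.5, 0.5, 0.3]
width: 0.056
gripper_force: 0.0
clock: 1.6
position: [0.4248, -0.0625, 0.2501]
ee_rot: [-0.0, 0.692, 0.722, 0.0]
contact_force: [0.6, 1.1, 0.8]
width: 0.0556
gripper_force: 0.0
clock: 2.1
position: [0.4999, -0.2624, 0.2498]
ee_rot: [-0.0, 0.818, 0.575, -0.0]
contact_force: [0.5, -0.2, 0.1]
width: 0.0555
gripper_force: 0.0
[ 0.49986819 -0.26238526  0.24980752] y-axis deg -19.813982508342054 0.05548607470531203 [ 0.51584551 -0.16310139  0.06487069] [-6.06773742e-01  2.60917597e-01  1.52746363e+00  2.59318527e-04
  1.35413584e+00 -2.61010172e-01]
[[-0.    -0.95  -0.312  0.081]
 [ 1.    -0.     0.001  0.   ]
 [-0.001 -0.312  0.95  -0.124]
 [ 0.     0.     0.     1.   ]]
```

The wrist camera sits 81 mm ahead of the tool, so it would meet the toaster wall near the end. I'll do the arc and the first part of the insertion with the two fingers spread. For the last 60 mm or so I'll turn the tool 90°, putting the camera on the mug side and above it. Now I lower behind the rear edge.

```bash
python3 -m inch '[{"claw":0.3,"travel":[0,-0.09,-0.2],"turn":0},{"claw":0.3,"travel":[0,-0.09,-0.4],"turn":0},{"claw":0.3,"travel":[0,-0.09,-0.6],"turn":0},{"claw":0.3,"travel":[0,-0.09,-0.8],"turn":0},{"claw":0.3,"travel":[0,-0.09,-1],"turn":0}]'
python3 -m inch '[{"claw":0.3,"travel":[0,0,-0.06],"turn":0},{"claw":0.3,"travel":[0,0,-0.11],"turn":0},{"claw":0.3,"travel":[0,0,-0.13],"turn":0},{"claw":0.3,"travel":[0,0,-0.13],"turn":0}]'
python3 -c "
from h import *
a=grab('side')[200:330,280:420]; b=grab('top')[150:310,250:420]
a=cv2.resize(a,(560,520));b=cv2.resize(b,(0,0),fx=1.4,fy=3.25) if 0 else grab('wrist')
cv2.imwrite('pics/c2.png',cv2.convertScaleAbs(np.hstack([cv2.resize(a,(390,362)),cv2.resize(b,(400,300))[:,:] if 0 else cv2.copyMakeBorder(cv2.resize(b,(400,300)),0,62,0,0,0)]),alpha=1.6))"
```

```text
clock: 2.6
position: [0.4994, -0.2787, 0.0486]
ee_rot: [-0.0, 0.817, 0.576, 0.0]
contact_force: [1.5, -0.1, -0.8]
width: 0.0557
gripper_force: 0.0
clock: 3.0
position: [0.5006, -0.2793, 0.0252]
ee_rot: [0.001, 0.817, 0.576, 0.0]
contact_force: [-0.3, 0.8, 0.4]
width: 0.0556
gripper_force: 0.0
```

View pics/c2.png

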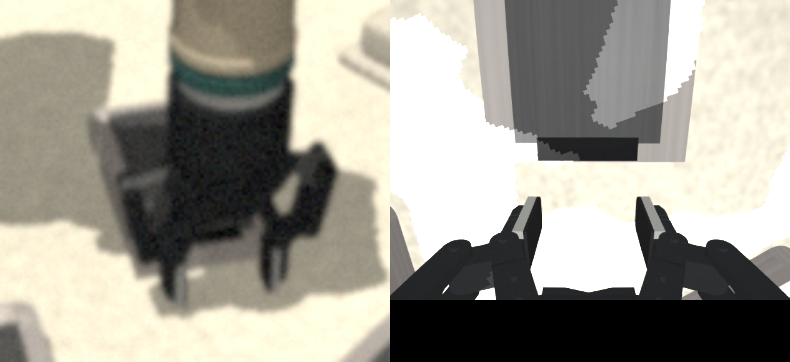

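The wrist view shows the rear edge parallel to the fingers and centred (edge 490–686, fingers centred on 588). Now push: a straight part, then the first half of the arc.

```bash
python3 -m inch '[{"claw":0.3,"travel":[0.017,0.047,0],"turn":0},{"claw":0.3,"travel":[0.033,0.094,0],"turn":0},{"claw":0.3,"travel":[0.05,0.14,0],"turn":0},{"claw":0.3,"travel":[0.065,0.182,0],"turn":0},{"claw":0.3,"travel":[0.077,0.217,0],"turn":0}]' 60
python3 -m inch '[{"claw":0.3,"travel":[0.029,0.035,0],"turn":0.011},{"claw":0.3,"travel":[0.057,0.07,0],"turn":0.022},{"claw":0.3,"travel":[0.084,0.106,0],"turn":0.033},{"claw":0.3,"travel":[0.11,0.144,0],"turn":0.044},{"claw":0.3,"travel":[0.134,0.182,0],"turn":0.056}]'
cat >> h.py <<'E'
from scipy.spatial.transform import Rotation as Ro
M=np.array([.5367,.1526]); B=np.array([np.cos(np.radians(96.5)),np.sin(np.radians(96.5))]); L=np.array([-B[1],B[0]])
def wray(uv,z,s):
    p=imaging.camera_params("wrist"); d=cv2.undistortPoints(np.float64(uv).reshape(-1,1,2),p["camera_matrix"],np.array([p["k1"],0,0,0.])).reshape(-1,2)
    T=np.eye(4); T[:3,:3]=Ro.from_quat(np.roll(s["ee_rot"],-1)).as_matrix(); T[:3,3]=s["position"]; T=T@p["T_tool_cam"]
    d=np.c_[d,np.ones(len(d))]@T[:3,:3].T; return (T[:3,3]+d*((z-T[2,3])/d[:,2:]))[:,:2]
def bay(w): w=np.atleast_2d(w)-M; return np.c_[w@B,w@L]
E
python3 - <<'E'
from h import *
s=get_state(); a=grab("wrist","pics/w3.png"); b=grab("top","pics/t3.png")
cv2.imwrite("pics/c3.png",np.hstack([cv2.convertScaleAbs(cv2.resize(b[140:300,200:400],(400,320)),alpha=1.6),cv2.convertScaleAbs(cv2.resize(a,(400,300)),alpha=1).copy() if 0 else cv2.copyMakeBorder(cv2.resize(a,(400,300)),0,20,0,0,0)]))
print(s["contact_force"],bay(s["position"][:2]))
E
```

```text
clock: 3.65
position: [0.5157, -0.2348, 0.0247]
ee_rot: [0.001, 0.817, 0.577, 0.0]
contact_force: [-1.5, -2.3, 1.4]
width: 0.0556
gripper_force: 1.4
clock: 4.15
position: [0.5427, -0.1985, 0.0243]
ee_rot: [0.0, 0.762, 0.647, 0.0]
contact_force: [-0.3, -3.1, 2.1]
width: 0.0557
gripper_force: 1.4
[-0.26769105 -3.08502682  2.05804867] [[-0.34949659  0.03378637]]
```

View pics/c3.png

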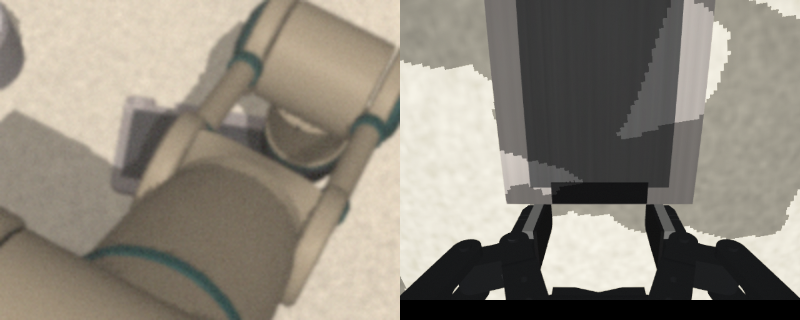

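The tray follows the arc: both fingers touch the rear edge, and it is still centred (505–692 against 599). I'll finish the arc and then measure.

```bash
python3 -m inch '[{"claw":0.3,"travel":[0.023,0.039,0],"turn":0.011},{"claw":0.3,"travel":[0.044,0.079,0],"turn":0.022},{"claw":0.3,"travel":[0.065,0.119,0],"turn":0.033},{"claw":0.3,"travel":[0.083,0.16,0],"turn":0.044},{"claw":0.3,"travel":[0.1,0.2,0],"turn":0.056}]'
python3 -m inch '[{"claw":0.3,"travel":[0.016,0.042,0],"turn":0.011},{"claw":0.3,"travel":[0.03,0.085,0],"turn":0.022},{"claw":0.3,"travel":[0.043,0.128,0],"turn":0.034},{"claw":0.3,"travel":[0.043,0.128,0],"turn":0.034}]'
python3 - <<'E'
from h import *
s=get_state(); a=grab("wrist","pics/w4.png")
r=Ro.from_quat(np.roll(s["ee_rot"],-1)).as_matrix(); print("yaw",np.degrees(np.arctan2(r[1,0],r[0,0])),bay(s["position"][:2]),s["position"],s["contact_force"])
cv2.imwrite("pics/c4.png",cv2.convertScaleAbs(a,alpha=1.2))
E
```

```text
clock: 4.75
position: [0.5622, -0.1581, 0.0242]
ee_rot: [-0.0, 0.703, 0.712, 0.0]
contact_force: [-0.7, -1.4, -0.6]
width: 0.0557
gripper_force: 0.6
clock: 5.15
position: [0.5707, -0.1319, 0.0244]
ee_rot: [-0.0, 0.664, 0.748, 0.0]
contact_force: [-0.6, 0.4, -0.2]
width: 0.0554
gripper_force: 0.0
yaw 96.8020094348585 [[-0.28648592 -0.00158753]] [ 0.57070845 -0.13186463  0.02436332] [-0.63519976  0.36731844 -0.2324958 ]
```

View pics/c4.png

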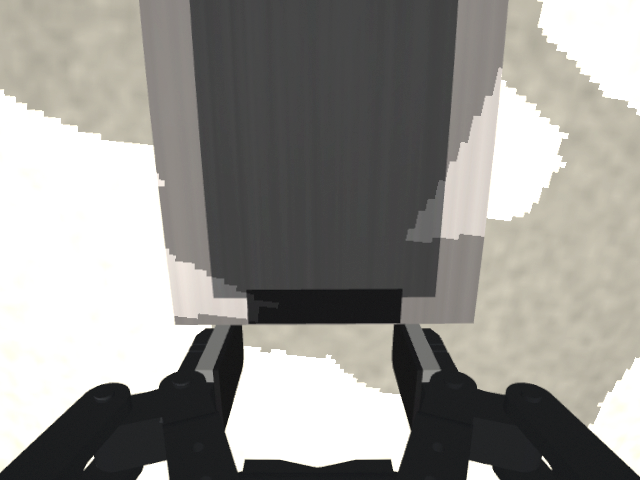

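The rear edge is parallel (corners 175–474 at row 324), with the tray about 2 mm right of the fingers, yaw 96.8° and lateral about -3 mm. Push straight about 90 mm to just before the mouth.

```bash
python3 -m inch '[{"claw":0.3,"travel":[-0.005,0.045,0],"turn":0},{"claw":0.3,"travel":[-0.01,0.09,0],"turn":0},{"claw":0.3,"travel":[-0.015,0.135,0],"turn":0},{"claw":0.3,"travel":[-0.021,0.18,0],"turn":0},{"claw":0.3,"travel":[-0.026,0.225,0],"turn":0}]'
python3 -m inch '[{"claw":0.3,"travel":[-0.005,0.045,0],"turn":0},{"claw":0.3,"travel":[-0.01,0.09,0],"turn":0},{"claw":0.3,"travel":[-0.015,0.135,0],"turn":0},{"claw":0.3,"travel":[-0.021,0.18,0],"turn":0},{"claw":0.3,"travel":[-0.026,0.22,0],"turn":0}]'
python3 - <<'E'
from h import *
s=get_state(); a=grab("wrist","pics/w5.png"); b=grab("side","pics/s5.png"); t=grab("top","pics/t5.png")
r=Ro.from_quat(np.roll(s["ee_rot"],-1)).as_matrix(); print("yaw",np.degrees(np.arctan2(r[1,0],r[0,0])),bay(s["position"][:2]),s["contact_force"])
f=lambda x,al:cv2.convertScaleAbs(cv2.resize(x,(400,300),interpolation=cv2.INTER_CUBIC),alpha=al)
cv2.imwrite("pics/c5.png",np.vstack([np.hstack([f(a,1.3),f(b[130:280,180:380],1.6)]),np.hstack([f(t[130:310,150:390],1.6),f(t,1.5)])]))
E
```

```text
clock: 5.7
position: [0.5653, -0.0877, 0.0245]
ee_rot: [0.0, 0.665, 0.747, 0.0]
contact_force: [0.2, -1.5, 0.5]
width: 0.0557
gripper_force: 1.0
clock: 6.2
position: [0.5602, -0.0437, 0.0244]
ee_rot: [0.0, 0.665, 0.747, 0.0]
contact_force: [0.0, -2.2, 1.9]
width: 0.0555
gripper_force: 1.3
yaw 96.68278781667405 [[-0.19766093 -0.00109047]] [ 0.03380016 -2.16287738  1.92781053]
```

View pics/c5.png

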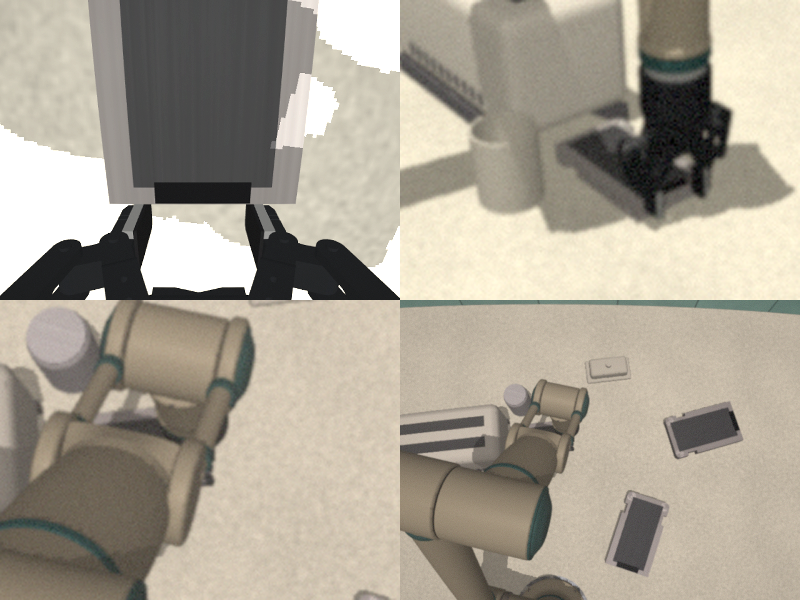

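The tray nose is now just before the mouth, between mug and canister with clear gaps, and both fingers still bear on the rear edge. Push another 70 mm into the runners.

```bash
python3 -m inch '[{"claw":0.3,"travel":[-0.005,0.035,0],"turn":0},{"claw":0.3,"travel":[-0.01,0.07,0],"turn":0},{"claw":0.3,"travel":[-0.014,0.105,0],"turn":0},{"claw":0.3,"travel":[-0.018,0.14,0],"turn":0},{"claw":0.3,"travel":[-0.022,0.175,0],"turn":0}]'
python3 -m inch '[{"claw":0.3,"travel":[-0.004,0.035,0],"turn":0},{"claw":0.3,"travel":[-0.008,0.07,0],"turn":0},{"claw":0.3,"travel":[-0.012,0.105,0],"turn":0},{"claw":0.3,"travel":[-0.016,0.14,0],"turn":0},{"claw":0.3,"travel":[-0.02,0.173,0],"turn":0}]'
python3 - <<'E'
from h import *
s=get_state(); a=grab("wrist","pics/w6.png"); b=grab("side","pics/s6.png")
r=Ro.from_quat(np.roll(s["ee_rot"],-1)).as_matrix(); print("yaw",np.degrees(np.arctan2(r[1,0],r[0,0])),bay(s["position"][:2]),s["contact_force"])
f=lambda x,al:cv2.convertScaleAbs(cv2.resize(x,(400,300),interpolation=cv2.INTER_CUBIC),alpha=al)
cv2.imwrite("pics/c6.png",np.hstack([f(a,1.3),f(b[70:280,130:410],1.6)]))
E
```

```text
clock: 6.85
position: [0.5555, -0.0088, 0.0242]
ee_rot: [-0.0, 0.665, 0.747, -0.0]
contact_force: [0.7, -1.7, -1.3]
width: 0.0552
gripper_force: 0.7
clock: 7.35
position: [0.5515, 0.0256, 0.0243]
ee_rot: [0.0, 0.665, 0.747, -0.0]
contact_force: [-0.4, -1.1, -0.4]
width: 0.0554
gripper_force: 0.9
yaw 96.70740505167309 [[-0.12783052 -0.00036269]] [-0.37429156 -1.08479028 -0.36149762]
```

View pics/c6.png

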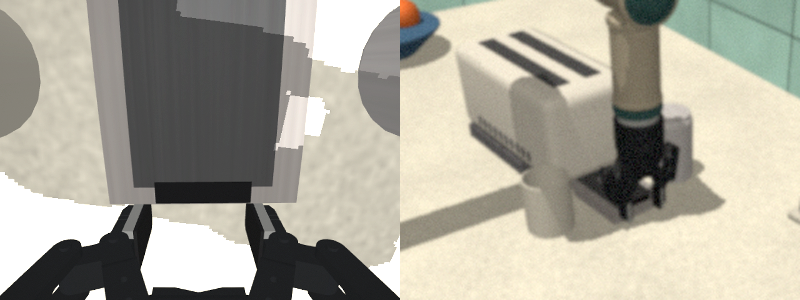

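The tray nose is about 53 mm in, straight and with almost no resistance, and the mug and canister sit symmetrically in the wrist view (40 and 358). I back off, shut the fingers and turn 90° to put the camera on the mug side.

```bash
python3 -m inch '[{"claw":0.3,"travel":[0.011,-0.1,0],"turn":0},{"claw":0.3,"travel":[0.023,-0.2,0],"turn":0},{"claw":-1,"travel":[0.023,-0.2,0.01],"turn":0},{"claw":-1,"travel":[0.023,-0.2,0.01],"turn":0.04},{"claw":-1,"travel":[0.023,-0.2,0.01],"turn":0.08}]'
python3 -m inch '[{"claw":-1,"travel":[0,0,0],"turn":0.04},{"claw":-1,"travel":[0,0,0],"turn":0.08},{"claw":-1,"travel":[0,0,0],"turn":0.12},{"claw":-1,"travel":[0,0,0],"turn":0.16},{"claw":-1,"travel":[0,0,0],"turn":0.2}]'
python3 -m inch '[{"claw":-1,"travel":[0,0,0],"turn":0.04},{"claw":-1,"travel":[0,0,0],"turn":0.08},{"claw":-1,"travel":[0,0,0],"turn":0.12},{"claw":-1,"travel":[0,0,0],"turn":0.16},{"claw":-1,"travel":[0,0,0],"turn":0.2}]'
python3 -m inch '[{"claw":-1,"travel":[0,0,0],"turn":0.02},{"claw":-1,"travel":[0,0,0],"turn":0.02}]'
python3 - <<'E'
from h import *
s=get_state(); a=grab("wrist","pics/w7.png"); b=grab("side","pics/s7.png")
r=Ro.from_quat(np.roll(s["ee_rot"],-1)).as_matrix(); print("yaw",np.degrees(np.arctan2(r[1,0],r[0,0])),bay(s["position"][:2]),s["contact_force"],s["width"])
f=lambda x,al:cv2.convertScaleAbs(cv2.resize(x,(400,300),interpolation=cv2.INTER_CUBIC),alpha=al)
cv2.imwrite("pics/c7.png",np.hstack([f(a,1.3),f(b[70:280,130:410],1.6)]))
E
```

```text
clock: 7.95
position: [0.5563, -0.0143, 0.0265]
ee_rot: [-0.0, 0.564, 0.826, 0.0]
contact_force: [0.0, -0.4, 0.3]
width: 0.0122
gripper_force: 0.0
clock: 8.45
position: [0.5563, -0.0139, 0.0265]
ee_rot: [-0.0, 0.281, 0.96, 0.0]
contact_force: [0.0, 0.3, -0.3]
width: 0.0001
gripper_force: 0.0
clock: 8.95
position: [0.5563, -0.0139, 0.0265]
ee_rot: [0.0, -0.029, 1.0, 0.0]
contact_force: [-0.3, 0.2, -0.1]
width: 0.0001
gripper_force: 0.0
clock: 9.15
position: [0.5563, -0.014, 0.0265]
ee_rot: [0.0, -0.058, 0.998, 0.0]
contact_force: [-0.4, -0.2, 0.4]
width: 0.0002
gripper_force: 0.0
yaw -173.35225181976838 [[-0.16776587 -0.00059376]] [-0.36971843 -0.22848533  0.43988861] 0.0001792413703704061
```

View pics/c7.png

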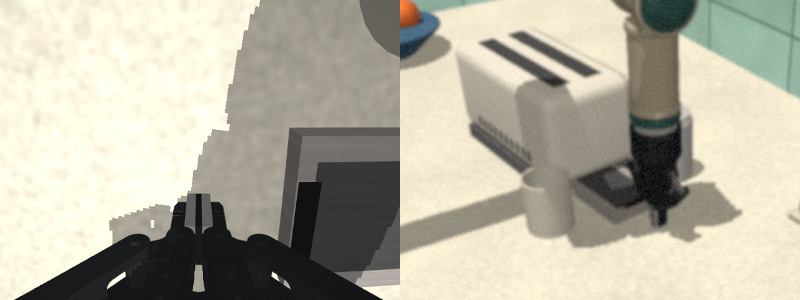

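The tool is turned and shut, clear of the mug, with the tray's rear edge to its right. Now push the last stretch, watching the force.

```bash
python3 -m inch '[{"claw":-1,"travel":[-0.006,0.05,-0.01],"turn":0},{"claw":-1,"travel":[-0.011,0.1,-0.01],"turn":0},{"claw":-1,"travel":[-0.017,0.15,-0.01],"turn":0},{"claw":-1,"travel":[-0.023,0.2,-0.01],"turn":0},{"claw":-1,"travel":[-0.029,0.25,-0.01],"turn":0}]'
python3 -m inch '[{"claw":-1,"travel":[-0.003,0.025,0],"turn":0},{"claw":-1,"travel":[-0.006,0.05,0],"turn":0},{"claw":-1,"travel":[-0.009,0.075,0],"turn":0},{"claw":-1,"travel":[-0.011,0.1,0],"turn":0},{"claw":-1,"travel":[-0.014,0.125,0],"turn":0}]'
python3 -c "
from h import *
s=get_state();print(bay(s['position'][:2]),s['contact_force'])"
```

```text
clock: 9.75
position: [0.5504, 0.0361, 0.0243]
ee_rot: [-0.0, -0.059, 0.998, -0.0]
contact_force: [-0.2, -0.7, 0.2]
width: -0.0002
gripper_force: 0.8
clock: 10.25
position: [0.5479, 0.06, 0.0243]
ee_rot: [0.0, -0.058, 0.998, -0.0]
contact_force: [1.2, -4.4, -0.1]
width: -0.0001
gripper_force: 2.0
[[-0.09329432 -0.0006778 ]] [ 1.18986179 -4.44864348 -0.12319979]
```

```bash
python3 -m inch '[{"claw":-1,"travel":[-0.002,0.015,0],"turn":0},{"claw":-1,"travel":[-0.004,0.03,0],"turn":0},{"claw":-1,"travel":[-0.005,0.045,0],"turn":0},{"claw":-1,"travel":[-0.007,0.06,0],"turn":0},{"claw":-1,"travel":[-0.009,0.075,0],"turn":0}]'
python3 -m inch '[{"claw":-1,"travel":[-0.001,0.01,0],"turn":0},{"claw":-1,"travel":[-0.002,0.02,0],"turn":0},{"claw":-1,"travel":[-0.003,0.03,0],"turn":0}]'
python3 -m inch '[{"claw":-1,"travel":[-0.001,0.01,0],"turn":0},{"claw":-1,"travel":[-0.002,0.02,0],"turn":0}]'
python3 -c "
from h import *
s=get_state();print(bay(s['position'][:2]),s['contact_force'])"
```

```text
clock: 10.75
position: [0.546, 0.0756, 0.0243]
ee_rot: [0.0, -0.058, 0.998, 0.0]
contact_force: [0.5, -1.7, -0.9]
width: -0.0001
gripper_force: 0.9
clock: 11.05
position: [0.5452, 0.0819, 0.0243]
ee_rot: [-0.0, -0.058, 0.998, 0.0]
contact_force: [-0.1, 0.9, -0.7]
width: 0.0001
gripper_force: 0.0
clock: 11.25
position: [0.545, 0.0837, 0.0244]
ee_rot: [-0.0, -0.059, 0.998, -0.002]
contact_force: [-0.5, -11.0, 0.1]
width: 0.0
gripper_force: 5.6
[[-0.06939257 -0.00040926]] [ -0.51144939 -11.03230676   0.11963863]
```

```bash
python3 -m inch '[{"claw":-1,"travel":[-0.001,0.007,0],"turn":0},{"claw":-1,"travel":[-0.001,0.007,0],"turn":0}]'
python3 -m inch '[{"claw":-1,"travel":[-0.001,0.007,0],"turn":0},{"claw":-1,"travel":[-0.001,0.007,0],"turn":0}]'
python3 -c "
from h import *
s=get_state();print(bay(s['position'][:2]),s['contact_force'])"
```

```text
clock: 11.45
position: [0.5447, 0.0838, 0.0244]
ee_rot: [-0.0, -0.06, 0.998, -0.003]
contact_force: [-0.1, -11.7, 1.5]
width: -0.0004
gripper_force: 5.6
clock: 11.65
position: [0.5444, 0.0839, 0.0244]
ee_rot: [-0.001, -0.06, 0.998, -0.004]
contact_force: [0.1, -15.8, 1.3]
width: -0.0
gripper_force: 7.6
[[-6.91304294e-02  9.45711446e-05]] [  0.11924338 -15.81233981   1.27926418]
```

```bash
python3 -m inch '[{"claw":-1,"travel":[-0.001,0.008,0],"turn":0},{"claw":-1,"travel":[-0.001,0.008,0],"turn":0},{"claw":-1,"travel":[-0.001,0.008,0],"turn":0}]'
python3 -m inch '[{"claw":-1,"travel":[0.006,-0.05,0],"turn":0},{"claw":-1,"travel":[0.017,-0.15,0],"turn":0},{"claw":-1,"travel":[0.04,-0.35,0],"turn":0},{"claw":-1,"travel":[0.06,-0.55,0.2],"turn":0},{"claw":-1,"travel":[0.08,-0.7,0.45],"turn":0}]'
python3 -m inch '[{"claw":-1,"travel":[0,-0.25,0.25],"turn":0},{"claw":-1,"travel":[0,-0.5,0.5],"turn":0},{"claw":-1,"travel":[0,-0.75,0.5],"turn":0},{"claw":-1,"travel":[0,-1,0.5],"turn":0},{"claw":-1,"travel":[0,-1,0.5],"turn":0}]'
python3 - <<'E'
from h import *
t=grab("top","pics/t8.png"); b=grab("side","pics/s8.png")
f=lambda x,al:cv2.convertScaleAbs(cv2.resize(x,(400,300),interpolation=cv2.INTER_CUBIC),alpha=al)
cv2.imwrite("pics/c8.png",np.vstack([cv2.convertScaleAbs(cv2.resize(t[130:310,130:290],None,fx=2.5,fy=2.5)[:300],alpha=1.7) if 0 else np.hstack([cv2.convertScaleAbs(cv2.resize(t[140:290,140:240],(400,600),interpolation=cv2.INTER_CUBIC),alpha=1.7),cv2.convertScaleAbs(cv2.resize(b[130:260,195:345][:,:],(400,600)) if 0 else cv2.copyMakeBorder(f(b[140:245,200:340],1.7),0,300,0,0,0),alpha=1)])]))
E
```

```text
clock: 11.95
position: [0.5441, 0.0841, 0.0244]
ee_rot: [-0.001, -0.061, 0.998, -0.005]
contact_force: [-0.4, -20.0, 1.8]
width: -0.0001
gripper_force: 9.9
clock: 12.45
position: [0.558, -0.0436, 0.1008]
ee_rot: [-0.002, -0.058, 0.998, 0.001]
contact_force: [0.4, -0.9, 1.1]
width: 0.0003
gripper_force: 0.0
clock: 12.95
position: [0.5598, -0.2454, 0.2032]
ee_rot: [0.001, -0.057, 0.998, -0.001]
contact_force: [-0.2, -0.8, -0.6]
width: -0.0001
gripper_force: 0.0
```

View pics/c8.png

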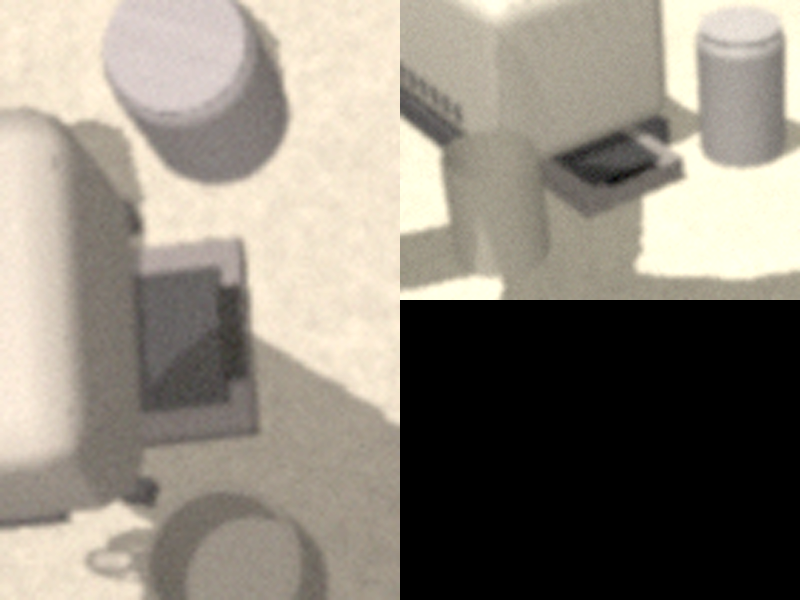

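Run:
```python
from h import *
F=lambda q:np.array(q)/4+[140,140]
print(bay(onz("top",F([(241,240),(257,433)]),.022)), bay(onz("top",F([(137,220),(152,490)]),.005)))
t0=cv2.imread("pics/top0.png");t=cv2.imread("pics/t8.png")
for n,(x,y,w,h) in dict(can=(165,132,30,45),mug=(165,260,48,42),dish=(290,85,85,50)).items():
    print(n,cv2.phaseCorrelate(np.float32(t0[y:y+h,x:x+w,1]),np.float32(t[y:y+h,x:x+w,1])))
```

```text
[[-0.05671209 -0.05031995]
 [-0.05839826  0.05044032]] [[-0.00036324 -0.0713793 ]
 [-0.00016226  0.07124107]]
can ((0.001186254495273431, 0.44442415177775985), 1.0282436349656847)
mug ((-0.45638686185205657, 0.11308863142757986), 0.5814474406065764)
dish ((-0.04984433095432195, 0.14147140867139285), 0.4885649569829305)
```

The tray's rear stands about 52 mm out (nominal 50). That uses the wall's lower edge at z = 27 mm as reference, and the rear is centred and square. The push force dropped as the catches snapped in, then rose to a hard stop at 20 N through the finger. The mug, canister and dish have moved by less than 0.5 px.

```bash
python3 -c "
from rig import ticket; print(ticket.sign_off())"
```

```text
the job is handed in; nothing more can be done
None
```

The crumb tray is in the toaster bay and handed in: it met a hard stop at 20 N, square and centred, with the robot clear. The catches weren't read directly, but the push force fell away just before the stop, as it would when they click in. The mug, canister and butter dish show no movement beyond image noise.

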